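# Guard the cord winder and run its lever to the fast stop

## Robot

A 6-joint arm with a two-finger parallel gripper is mounted at the origin on the work surface. World frame = base frame: x ahead of the robot, y to its left, z up, the work surface at z = 0. Lengths are in m, angles in rad, forces in N, time in s.
With the tool pointing down it reaches from about 0.25 to 0.775 m from the base axis. Payload 4 kg.
Tool frame: the origin (TCP) lies midway between the tips of the shut fingers; the grasp point (between the pads) lies 19 mm behind it (robot.pinch_z is the distance from the TCP to the grasp point, in m); x points along the fingers, y is the direction in which the jaws open and shut, and the axes are right-handed (so a half turn about x gives the same grasp; the last joint's range is limited). The gripper opens to 94 mm and grips with 3 to 60 N. Pads are 16 mm wide; open, the fingers measure 119 mm over their backs; the gripper's body (75 mm by 177 mm) begins 78 mm behind the grasp point.
Start: joints at [1.217, 0.087, 1.371, -0, 1.684, -0.103], TCP at [0.137, 0.533, 0.206] pointing down, gripper open.
Joint ranges: [-3.1, 3.1], [-0.76, 2.03], [0.27, 2.55], [-1.08, 4.22], [0.17, 2.65], [-2.57, 2.57]. Speed limits (rad/s): [2.79, 2.79, 3.14, 3.14, 3.14, 3.14].

## Interface

Orientations are given as [roll, pitch, yaw] about the fixed x, y, z axes, in that order (R = Rz(yaw) Ry(pitch) Rx(roll)).
In Python, from bench import robot, imaging gives the robot as it stands. The module is installed in compiled form; this text tells all that it offers.
- The arm moves only by the tool drive_tool, never from a script. Its argument "commands" is a list that holds one entry, the list of rows, each a list of 4 numbers: the shift along the tool's x, y, z as a fraction of full scale, then the turn about the tool's x as a fraction of full scale. A call has 1 to 20 rows; each row shifts and turns the commanded pose from where the row before left it, along the tool's axes as they then stand; what a row does not reach is not made up. Full scale, the value 1, is 0.25 m for a shift and 360 degrees for a turn. A row lasts 1/10 s, in which the tool goes at most 50 mm and 8.59 degrees, less where a joint would pass 70% of its speed; a pose out of reach is approached as far as the arm can. A call with a number of a shift or a turn outside -1 to 1 is refused whole. A call with a gripper value outside its range is refused whole. "grip" is the opening, from 0 (shut) to 1 (fully open), set as the call begins (left out, the last holds). The fingers move at their own pace and stop on an object; the grip force is fixed at half the most. Time passes only in rows, so rows that do not move let the fingers close. It gives the time, the measured TCP pose, the force and the opening at its end, in the units of the state.
- robot.get_obs(): the state, without advancing time (a new reading comes with each control period).
- imaging.snapshot(name): name is "scene" or "side" or "wrist"; returns a dict with "pixels" (384x512x3 uint8, red, green, blue), "z_map" (384x512 float32, m along the optical axis (not along the pixel's ray), 0 where there is no reading), "mtx" (3x3 intrinsics, pixels), "extrinsics" (4x4, takes a point from world to camera coordinates). Camera axes: x right, y up, looking along -z (the intrinsics and any distortion apply to the point x, -y, -z); pixel columns grow to the right and rows downward; lengths in m; the calibration is good to about 2 mm. The wrist camera is an equidistant fisheye: a pixel r from the principal point sees the ray r / f radians off the axis. A picture is of the moment at which its call begins.
- robot.close_job(): hands the job in, once; it reports no verdict.
The state is a dict: "time": time; "joint_positions": joint angles; "qvel": joint speeds; "joint_torque": joint torques, N m; "tool_pos": TCP position; "ee_rot": TCP orientation; "wrist_force": force on the tool from outside, world axes, zero at the start; "wrist_torque": the same for the moment, N m; "width": finger opening in m.
Only numpy, scipy, OpenCV 4.12 (cv2) and the standard library are available. Lean on these libraries where they do the work, as an engineer would, in place of code of your own. Each camera call takes 0.05 s, during which the arm holds its last target.

## Task

Get the bench cord winder ready for a fast run: first push its sliding metal hood fully home over the bobbin, and only then push the speed lever round past its slow notch, all the way to the fast stop at the end of its travel. Do it all by pushing with the fingertips or the outside of the fingers: do not pinch the knob of the lever, and leave the loose bobbin, jar, mallet and tin where they are.

Things in the scene. Friction and masses are not known exactly. Their poses are not given: they have to be found in the camera images.
- winder: Bench cord winder, fixed: grey base 160 (x) by 380 (y) by 50 mm high; its flat top is the deck. Origin: centre of its underside; -x side faces the robot. Hood and bobbin on the +y half, speed lever at the -y end. Bobbin on a spindle 48 mm across, y -22 to 63; bearing block 50 mm above the deck at x 0 to 40, y -45 to -35; dark motor box 78 mm high at x 79 to 129, y -80 to 20.
- hood (a joint): Travel of the aluminium hood in m: 0 fully parked, 0.10 fully home over the bobbin (hard stop). It slides along the winder's -y direction, needs about 3 N to move and stays where it is left. Starts between 0 and 0.03.
- hood_push (a point): Centre of the hood's closed outer end face, which looks along the winder's +y; pushing it along -y closes the hood. The hood is a box 90 (x) by 110 (y) by 58 mm high, 1 mm above the deck (top 109 mm above the table). This point is 80 mm above the table, at x = 20, y = 180 mm minus the travel in the winder's frame. Axes as the winder's.
- lever (a joint): Angle in rad of the speed lever on its upright pivot, growing clockwise seen from above: 0 off (starts within 0.06 of it), 0.5 slow notch (spring detent, one pip on the deck), 1.0 fast stop (hard stop, two pips). Pushed at the knob it takes 6 to 9 N to leave off or the slow notch. Past the crests near 0.27 and 0.77 it springs on by itself about 0.15 rad; the rest up to the hard stop must be pushed. It stays where left.
- lever_knob (a point): Centre of the lever's upright round black knob, 22 mm in diameter, 20 to 66 mm above the deck; this point is 93 mm above the table. Knob 85 mm from the pivot, on a flat arm 14 mm wide, top 16 mm above the deck. At angle q it lies, in the winder's frame, at the pivot plus (-85 cos(q-0.5), 85 sin(q-0.5)) mm: from the winder's -y end towards the hood (+y). The deck round it is free.
- lever_pivot (a point): Point on the lever's pivot axis at the height of the knob's centre; it lies at (20, -125, 93) mm in the winder's frame.
- bobbin: Bystander: loose spare wooden bobbin standing upright on the table on the robot's side of the winder, 52 mm diameter, 70 mm high; origin at the centre of its underside.
- jar: Bystander: loose amber glass jar, 48 mm diameter, 65 mm high, also on the robot's side of the winder (it and the bobbin may be swapped); origin at the centre of its underside.
- mallet: Bystander: loose wooden mallet 240 mm long lying on the table behind the winder; origin at the middle of its length, on the table.
- tin: Bystander: loose closed steel tin 114 x 154 mm, 62 mm high, behind the winder; origin at the centre of its underside.

How it is judged:
On the way, in this order (a step that is already met when the one before it is completed fails the run):
1. the hood is fully home while the lever is still at off (value of joint hood above 0.094 m and value of joint lever below 0.3 rad), for 0.1 s.
2. with the hood home, the lever is at the fast stop (value of joint hood above 0.094 m and value of joint lever above 0.94 rad), for 0.2 s.
At the end, for the whole second after the job is handed in: The hood is within 6 mm of its home stop, the lever rests within 0.06 rad of the fast stop (1.0), and the four loose bystanders are at rest, upright and within 30 mm of where they began (all of step 2 and velocity of joint lever between -0.05 and 0.05 rad/s and not (distance of bobbin from where it was at the start of the episode above 0.03 m or height (world z) of bobbin above 0.02 m or angle between bobbin's own z axis and vertical above 0.4 rad) and not (distance of jar from where it was at the start of the episode above 0.03 m or height (world z) of jar above 0.02 m or angle between jar's own z axis and vertical above 0.4 rad) and not (distance of mallet from where it was at the start of the episode above 0.03 m or height (world z) of mallet above 0.02 m) and not (distance of tin from where it was at the start of the episode above 0.03 m or height (world z) of tin above 0.02 m or angle between tin's own z axis and vertical above 0.4 rad) and linear speed of each of bobbin, jar, mallet, tin below 0.03 m/s); the robot touches nothing.
It fails at once if the lever was pushed off its off place before the hood was home (value of joint lever above 0.3 rad and value of joint hood below 0.09 m).
It fails at once if the lever's knob was pinched between the fingers (horizontal distance between the grasp point and lever_knob below 0.009 m and contact force between the fingers and winder above 0.5 N and distance between the grasp point and lever_knob below 0.045 m).
It fails at once if the bobbin, jar, mallet or tin was lifted, tipped or shoved away ((distance of bobbin from where it was at the start of the episode above 0.03 m or height (world z) of bobbin above 0.02 m or angle between bobbin's own z axis and vertical above 0.4 rad) or (distance of jar from where it was at the start of the episode above 0.03 m or height (world z) of jar above 0.02 m or angle between jar's own z axis and vertical above 0.4 rad) or (distance of mallet from where it was at the start of the episode above 0.03 m or height (world z) of mallet above 0.02 m) or (distance of tin from where it was at the start of the episode above 0.03 m or height (world z) of tin above 0.02 m or angle between tin's own z axis and vertical above 0.4 rad)).
It also fails if it takes over 51 s, if anything falls off the work surface, if the arm or the gripper's body presses on something with over 40 N, if the wrist force passes 120 N, or if a joint passes its speed limit or range.

## Working session

There is one attempt and no reset: what is moved stays moved. The work goes in short steps, Python scripts to look and compute and a tool call to move; the robot and the scene stay as the last step left them, time stands still between calls to the robot, and variables do not carry over. Pictures are saved under pics/ and viewed, and the job is handed in when it is done.

Besides the shell and the picture viewer there is one more tool, called as a command line: name --argument value ..., lists and objects as JSON in quotes. drive_tool: Moves the arm, as the interface text tells. Shift numbers are shares of 0.25 m and turn numbers shares of 360 degrees, none past 1 either way. Its arguments: {"type":"object","properties":{"commands":{"type":"array","items":{"type":"array","items":{"type":"array","items":{"type":"number","minimum":-1,"maximum":1}}}},"grip":{"type":"number"}},"required":["commands"]}

```bash
mkdir -p pics; python3 - <<'E'
from bench import robot, imaging
import cv2,numpy as np
print(robot.get_obs())
for n in ["scene","side","wrist"]:
    s=imaging.snapshot(n); cv2.imwrite(f"pics/{n}0.png",s["pixels"][:,:,::-1]); np.savez(f"{n}0.npz",**s)
    print(n,s["mtx"],s["extrinsics"].round(4).tolist())
E
```

```text
{'time': 0.0, 'joint_positions': array([ 1.21690144e+00,  8.79727698e-02,  1.37222042e+00, -5.40860368e-06,
        1.68358422e+00, -1.03068975e-01]), 'qvel': array([ 1.44826456e-03, -8.18760014e-04, -1.28218390e-03,  8.95612860e-05,
        7.99957260e-04,  1.12194907e-04]), 'joint_torque': array([-2.02814390e-04, -3.40168619e+01, -3.02425933e+01,  7.17417081e-02,
        3.27511621e-02, -1.72680684e-04]), 'tool_pos': array([0.13631622, 0.53228891, 0.20431162]), 'ee_rot': array([-1.67140481,  1.56861157, -1.92223133]), 'wrist_force': array([ 0.88613478, -0.48486597,  0.68731805]), 'wrist_torque': array([0.02793111, 0.04166736, 0.02158668]), 'width': 0.09380677796989857}
scene [[481.82625536   0.         261.30956067]
 [  0.         481.82625536 189.53578716]
 [  0.           0.           1.        ]] [[0.6408, 0.7677, 0.0018, -0.378], [-0.611, 0.5086, 0.6067, 0.2914], [0.4648, -0.3899, 0.795, -1.3457], [0.0, 0.0, 0.0, 1.0]]
side [[383.91448386   0.         251.5685845 ]
 [  0.         383.91448386 194.23447107]
 [  0.           0.           1.        ]] [[-0.9935, -0.112, 0.0177, 0.5629], [0.0821, -0.6033, 0.7933, -0.1054], [-0.0782, 0.7896, 0.6086, -0.8842], [0.0, 0.0, 0.0, 1.0]]
wrist [[297.31863964   0.         254.12949871]
 [  0.         297.31863964 194.34424414]
 [  0.           0.           1.        ]] [[0.2483, 0.9687, -0.0027, -0.5482], [-0.9282, 0.2371, -0.2868, 0.0291], [-0.2771, 0.0737, 0.958, -0.3944], [0.0, 0.0, 0.0, 1.0]]
```

View pics/scene0.png

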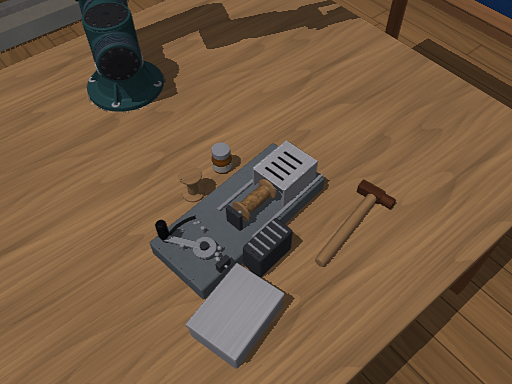

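View pics/side0.png

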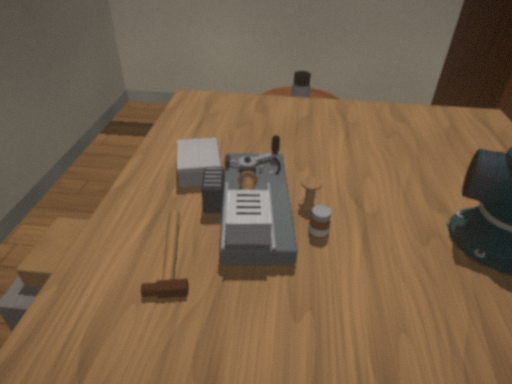

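View pics/wrist0.png

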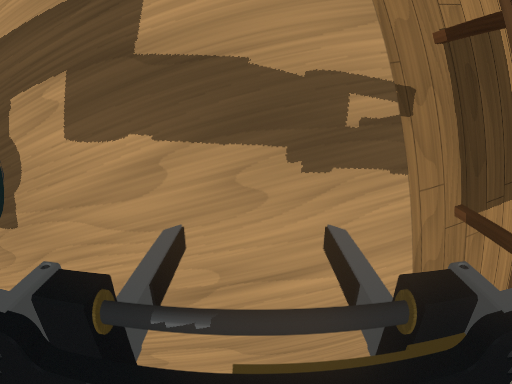

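The scene picture shows the knob at about (161,230), the hood at (285,170), the bobbin at (190,183), the jar at (221,157), the tin at (237,313) and the mallet at (345,220). The side picture agrees. Next I'll measure the winder's pose from points at deck height.

```bash
cat > h.py <<'E'
import numpy as np,cv2
def cloud(s):
    z=s["z_map"].astype(float);K=s["mtx"];E=s["extrinsics"]
    v,u=np.mgrid[0:z.shape[0],0:z.shape[1]]
    x=(u-K[0,2])/K[0,0]*z; y=(v-K[1,2])/K[1,1]*z
    P=np.stack([x,-y,-z],-1)
    W=(P-E[:3,3])@E[:3,:3]
    W[z==0]=np.nan
    return W
E
python3 - <<'E'
from h import *
for n in ["scene","side"]:
    s=np.load(n+"0.npz");W=cloud(s);px=s["pixels"].astype(int)
    z=W[...,2]; 
    reg=(W[...,0]>.15)&(W[...,0]<.9)&(abs(W[...,1])<.6)
    print(n,"table",np.nanmedian(z[reg&(z<.02)]))
    m=(abs(z-.05)<.006)&reg
    nb,l,st,c=cv2.connectedComponentsWithStats(m.astype(np.uint8))
    i=1+np.argmax(st[1:,4]); 
    g=(l==i); g=cv2.erode(g.astype(np.uint8),np.ones((2,2)))>0
    p=W[m&(l==i)][:,:2]
    r=cv2.minAreaRect((p*1000).astype(np.float32)); print(n,len(p),r,np.median(z[l==i])); print(cv2.boxPoints(r).round(1).tolist())
    for nm,zl,zh in [("hoodtop",.103,.114)]:
        m=(z>zl)&(z<zh)&reg
        nb,l,st,c=cv2.connectedComponentsWithStats(m.astype(np.uint8))
        for k in range(1,nb):
            if st[k,4]>15:
                p=W[l==k]; r=cv2.minAreaRect((p[:,:2]*1000).astype(np.float32)); print(nm,st[k],r,np.median(p[:,2]))
    m=(z>.02)&reg
    nb,l,st,c=cv2.connectedComponentsWithStats(m.astype(np.uint8))
    for k in range(1,nb):
        if st[k,4]>25:
            p=W[l==k]; print("obj",st[k],np.median(p,0).round(3),p.min(0).round(3),p.max(0).round(3))
    dark=(px.max(-1)<45)&reg&(z>.07)&(z<.125)
    nb,l,st,c=cv2.connectedComponentsWithStats(dark.astype(np.uint8))
    for k in range(1,nb):
        if st[k,4]>10:
            p=W[l==k]; print("dark",st[k],np.median(p,0).round(3),p.min(0).round(3),p.max(0).round(3))
E
```

```text
scene table -0.0004982547152024755
scene 6857 ((586.2037963867188, -30.528594970703125), (210.5210418701172, 381.0469665527344), 7.2500810623168945) 0.049523331849265766
[[457.70001220703125, 145.1999969482422], [505.79998779296875, -232.8000030517578], [714.7000122070312, -206.1999969482422], [666.5999755859375, 171.8000030517578]]
hoodtop [ 253  140   65   53 1715] ((566.8512573242188, 85.14852905273438), (92.64479064941406, 111.2991943359375), 7.316219329833984) 0.10848411156006599
hoodtop [155 222  12  10  49] ((530.7282104492188, -205.39730834960938), (21.140214920043945, 14.89882755279541), 50.69974899291992) 0.11004020675088914
obj [  150   140   175   226 18964] [ 0.618 -0.114  0.06 ] [ 0.461 -0.272  0.02 ] [0.812 0.164 0.119]
obj [212 142  20  28 458] [0.419 0.022 0.058] [0.386 0.003 0.021] [0.435 0.05  0.072]
obj [179 166  23  26 425] [ 0.435 -0.075  0.069] [ 0.405 -0.098  0.021] [ 0.457 -0.048  0.075]
obj [ 317  180   79   84 1104] [0.728 0.158 0.024] [0.664 0.018 0.02 ] [0.761 0.258 0.03 ]
dark [284 152  18  12  40] [0.564 0.11  0.109] [0.54  0.104 0.107] [0.588 0.115 0.1
[... 1011 characters left out ...]
 [662.7999877929688, 174.0]]
hoodtop [272 137   8   7  30] ((528.1741333007812, -196.04786682128906), (12.96376895904541, 19.849830627441406), 81.76325225830078) 0.10909626570809278
hoodtop [ 226  190   46   37 1578] ((566.293701171875, 85.97238159179688), (89.87931823730469, 113.00995635986328), 7.4576735496521) 0.10953143890086765
obj [ 177  136  121  127 9950] [0.575 0.001 0.06 ] [ 0.459 -0.266  0.02 ] [0.81  0.166 0.118]
obj [301 177  21  25 337] [ 0.431 -0.064  0.069] [ 0.406 -0.096  0.02 ] [ 0.455 -0.045  0.073]
obj [309 205  22  29 515] [0.411 0.042 0.054] [0.386 0.007 0.02 ] [0.432 0.053 0.068]
obj [ 141  210   47   84 1200] [0.72  0.209 0.025] [0.663 0.021 0.02 ] [0.759 0.262 0.029]
```

```bash
cat >> h.py <<'E'
from scipy.spatial.transform import Rotation as Rn
yaw=np.radians(7.4); O=np.array([.5612,-.0317])
A=np.array([[np.cos(yaw),-np.sin(yaw)],[np.sin(yaw),np.cos(yaw)]])
def w2f(p): return A.T@(np.array(p)[:2]-O)
def f2w(p): return O+A@np.array(p)
def rot(o): return Rn.from_euler('xyz',o["ee_rot"]).as_matrix()
def goto(o,xf,yf,z):
    "tool-frame shift in m to winder-frame target"
    t=np.append(f2w([xf,yf]),z)-o["tool_pos"]; return rot(o).T@t
def rep(o):
    R=rot(o); print("t",round(o["time"],2),"tcp",o["tool_pos"].round(4),"frame",(w2f(o["tool_pos"])*1000).round(1),"F",o["wrist_force"].round(1),"w",round(o["width"],4),"q6",round(o["joint_positions"][5],2)); print("R",R.round(3).tolist())
    for i,n in enumerate("xyz"): 
        v=A.T@R[:2,i]; print(n,"dir in frame deg",np.degrees(np.arctan2(v[1],v[0])).round(2))
E
python3 - <<'E'
from h import *
from bench import robot
o=robot.get_obs();rep(o);print(goto(o,.02,.215,.2))
E
```

```text
t 0.15 tcp [0.1364 0.5324 0.2046] frame [-348.6  614.1] F [-0.3 -0.1 -0.8] w 0.094 q6 -0.1
R [[-0.001, 0.248, 0.969], [-0.002, 0.969, -0.248], [-1.0, -0.002, -0.0]]
x dir in frame deg -117.15
y dir in frame deg 68.23
z dir in frame deg -21.77
[ 0.00488906 -0.23391306  0.49038796]
```

drive_tool --commands '[[[0, 0, 0, 0.0237], [0, 0, 0, 0.0237], [0, 0, 0, 0.0237], [0, 0, 0, 0.0237], [0, 0, 0, 0.0237], [0, 0, 0, 0.0237], [0, 0, 0, 0.0237], [0, 0, 0, 0.0235], [0, 0, 0, 0], [0, 0, 0, 0]]]' --grip 0

```text
time: 1.15
tool_pos: [0.1364, 0.5327, 0.2052]
ee_rot: [-0.565, 1.57, -2.003]
wrist_force: [-0.1, 0.5, -0.4]
width: 0.0177
```

```bash
python3 - <<'E'
from h import *
from bench import robot
o=robot.get_obs();rep(o);print(goto(o,.02,.215,.2)/.25)
E
```

```text
t 1.15 tcp [0.1364 0.5327 0.2052] frame [-348.5  614.4] F [-0.1  0.5 -0.4] w 0.0177 q6 1.08
R [[-0.0, 0.991, 0.133], [-0.001, 0.133, -0.991], [-1.0, -0.0, 0.0]]
x dir in frame deg -122.17
y dir in frame deg 0.22
z dir in frame deg -89.78
[0.0210511  1.46799676 1.60315957]
```

drive_tool --commands '[[[0, 0.105, 0.1145, 0], [0, 0.105, 0.1145, 0], [0, 0.105, 0.1145, 0], [0, 0.105, 0.1145, 0], [0, 0.105, 0.1145, 0], [0, 0.105, 0.1145, 0], [0, 0.105, 0.1145, 0], [0, 0.105, 0.1145, 0], [0, 0.105, 0.1145, 0], [0, 0.105, 0.1145, 0], [0, 0.105, 0.1145, 0], [0, 0.105, 0.1145, 0], [0, 0.105, 0.1145, 0], [0, 0.105, 0.1145, 0], [0, 0, 0, 0], [0, 0, 0, 0]]]'

```text
time: 2.75
tool_pos: [0.5529, 0.1825, 0.2049]
ee_rot: [-1.869, 1.569, 2.974]
wrist_force: [0.5, -0.2, -0.0]
width: 0.0007
```

```bash
python3 - <<'E'
from h import *
from bench import robot,imaging
o=robot.get_obs();rep(o);print(goto(o,.02,.215,.08)/.25)
for n in ["scene","wrist"]:
    s=imaging.snapshot(n); cv2.imwrite(f"pics/{n}1.png",s["pixels"][:,:,::-1])
E
```

```text
t 2.75 tcp [0.5529 0.1825 0.2049] frame [ 19.4 213.5] F [ 0.5 -0.2 -0. ] w 0.0007 q6 0.09
R [[-0.002, 0.992, 0.13], [0.0, 0.13, -0.992], [-1.0, -0.002, -0.0]]
x dir in frame deg 162.98
y dir in frame deg 0.05
z dir in frame deg -89.95
[ 0.49940515  0.00311134 -0.00569045]
```

View pics/scene1.png

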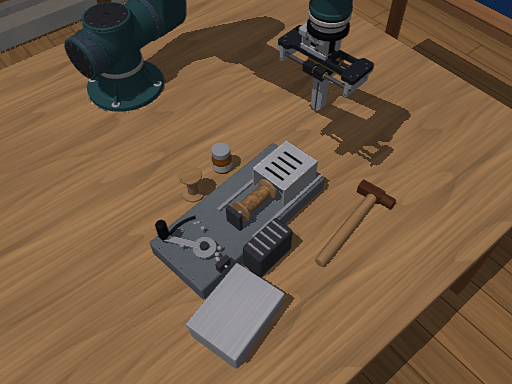

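View pics/wrist1.png

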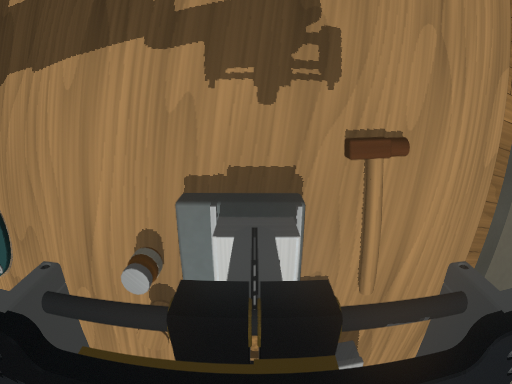

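The fingertips at scene (320,100) are shut and lined up beyond the hood's outer end. Next I'll lower them and push.

drive_tool --commands '[[[0.1, 0, 0, 0], [0.1, 0, 0, 0], [0.1, 0, 0, 0], [0.1, 0, 0, 0], [0.1, 0, 0, 0], [0, 0, 0, 0], [0, 0, 0.05, 0], [0, 0, 0.05, 0], [0, 0, 0.04, 0], [0, 0, 0.04, 0], [0, 0, 0.04, 0], [0, 0, 0.04, 0], [0, 0, 0, 0]]]'

```text
time: 4.15
tool_pos: [0.5616, 0.1166, 0.0806]
ee_rot: [0.125, 1.569, -1.317]
wrist_force: [0.4, 0.3, -0.3]
width: 0.0005
```

```bash
python3 - <<'E'
from h import *
from bench import robot,imaging
o=robot.get_obs();rep(o);print(goto(o,.02,.088,.08)/.25)
E
```

```text
t 4.15 tcp [0.5616 0.1166 0.0806] frame [ 19.5 147. ] F [ 0.4  0.3 -0.3] w 0.0005 q6 -0.02
R [[0.0, 0.992, 0.128], [-0.002, 0.128, -0.992], [-1.0, 0.0, 0.002]]
x dir in frame deg -82.87
y dir in frame deg -0.06
z dir in frame deg -90.06
[0.0028893  0.00213319 0.23601015]
```

drive_tool --commands '[[[0, 0, 0.04, 0], [0, 0, 0.04, 0], [0, 0, 0.04, 0], [0, 0, 0.04, 0]]]'

```text
time: 4.55
tool_pos: [0.5663, 0.0783, 0.0803]
ee_rot: [-2.123, 1.57, 2.719]
wrist_force: [0.9, 3.0, 0.9]
width: 0.0002
```

```bash
python3 - <<'E'
from h import *
from bench import robot,imaging
o=robot.get_obs();rep(o);print(goto(o,.02,.088,.08)/.25)
for n in ["scene"]:
    s=imaging.snapshot(n); cv2.imwrite(f"pics/{n}2.png",s["pixels"][:,:,::-1])
E
```

```text
t 4.55 tcp [0.5663 0.0783 0.0803] frame [ 19.2 108.4] F [0.9 3.  0.9] w 0.0002 q6 -0.09
R [[-0.001, 0.992, 0.13], [0.0, 0.13, -0.992], [-1.0, -0.001, -0.0]]
x dir in frame deg 148.4
y dir in frame deg 0.06
z dir in frame deg -89.94
[0.00101863 0.00309825 0.08172914]
```

View pics/scene2.png

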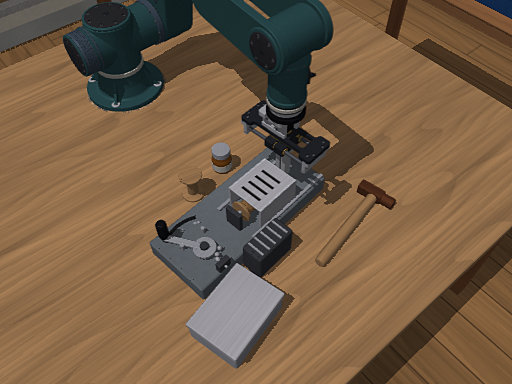

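The hood has moved along and is now at about (262,190), with 3 N of push. The last 20 mm or so is left, in small steps.

drive_tool --commands '[[[0, 0, 0.03, 0], [0, 0, 0.03, 0], [0, 0, 0.015, 0], [0, 0, 0.008, 0], [0, 0, 0, 0]]]'

```text
time: 5.1
tool_pos: [0.5689, 0.0585, 0.0802]
ee_rot: [-2.434, 1.57, 2.408]
wrist_force: [-1.7, 2.3, 0.0]
width: 0.0006
```

drive_tool --commands '[[[0, 0, 0.008, 0], [0, 0, 0, 0]]]'

```text
time: 5.3
tool_pos: [0.5688, 0.0585, 0.0803]
ee_rot: [-2.978, 1.567, 1.865]
wrist_force: [-1.5, 7.3, 1.3]
width: 0.0003
```

drive_tool --commands '[[[0, 0, 0.008, 0], [0, 0, 0, 0]]]'

```text
time: 5.5
tool_pos: [0.5688, 0.0586, 0.0803]
ee_rot: [-3.057, 1.563, 1.787]
wrist_force: [-2.8, 11.6, 1.7]
width: 0.0004
```

Position no longer changes while the force rises, so the hood is at its hard stop. Next I'll retreat, lift and verify.

drive_tool --commands '[[[0, 0, -0.05, 0], [0, 0, -0.05, 0], [-0.12, 0, 0, 0], [-0.12, 0, 0, 0], [-0.12, 0, 0, 0], [-0.12, 0, 0, 0], [0, 0, 0, 0]]]'

```text
time: 6.2
tool_pos: [0.5691, 0.0791, 0.2062]
ee_rot: [1.34, 1.56, -0.101]
wrist_force: [-0.0, -0.0, 0.3]
width: 0.0006
```

```bash
python3 - <<'E'
from h import *
from bench import robot,imaging
o=robot.get_obs();rep(o);print(goto(o,-.059,-.210,.2)/.25)
for n in ["scene","side"]:
    s=imaging.snapshot(n); cv2.imwrite(f"pics/{n}3.png",s["pixels"][:,:,::-1])
    W=cloud(s);z=W[...,2];px=s["pixels"].astype(int)
    m=(z>.103)&(z<.1125)&(W[...,0]>.45)&(W[...,0]<.65)&(W[...,1]<.12)&(W[...,1]>-.12)&(px.min(-1)>110)
    nb,l,st,c=cv2.connectedComponentsWithStats(m.astype(np.uint8))
    i=1+np.argmax(st[1:,4]);F=(W[l==i][:,:2]-O)@A*1000
    print(n,st[i],np.percentile(F,[1,50,99],axis=0).round(1).tolist())
    k=(z>.085)&(z<.125)&(W[...,1]<-.15)&(W[...,0]>.48)&(W[...,0]<.58)
    F=(W[k][:,:2]-O)@A*1000
    if len(F): print("knob",len(F),np.percentile(F,[1,50,99],axis=0).round(1).tolist())
E
```

```text
t 6.2 tcp [0.5691 0.0791 0.2062] frame [ 22.1 108.9] F [-0.  -0.   0.3] w 0.0006 q6 -0.09
R [[0.011, 0.992, 0.129], [-0.001, 0.129, -0.992], [-1.0, 0.011, 0.002]]
x dir in frame deg -13.2
y dir in frame deg 0.04
z dir in frame deg -89.96
[ 0.02453782 -0.32551736  1.2752968 ]
scene [ 222  163   68   55 1594] [[-24.1, -31.1], [21.8, 20.9], [64.1, 77.0]]
knob 168 [[-62.2, -176.2], [-49.3, -168.3], [-43.8, -156.4]]
side [ 227  167   42   31 1130] [[-23.8, -30.2], [20.5, 29.7], [64.3, 79.2]]
knob 102 [[-65.9, -170.4], [-54.5, -157.8], [-44.5, -153.3]]
```

View pics/scene3.png

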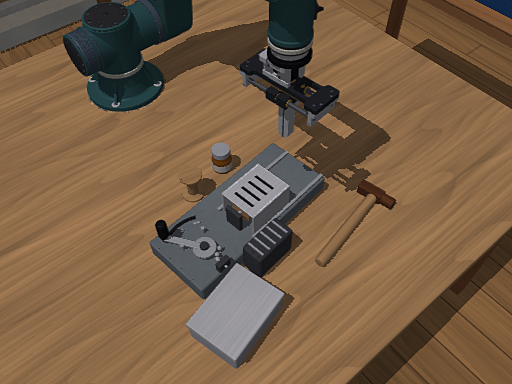

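The hood spans y -31 to 79 mm in the winder's frame, which is home, and the lever is still off with the knob at scene (161,230). Next I'll move behind the knob.

drive_tool --commands '[[[0, -0.0405, 0.1595, 0], [0, -0.0405, 0.1595, 0], [0, -0.0405, 0.1595, 0], [0, -0.0405, 0.1595, 0], [0, -0.0405, 0.1595, 0], [0, -0.0405, 0.1595, 0], [0, -0.0405, 0.1595, 0], [0, -0.0405, 0.1595, 0], [0, 0, 0, 0], [0, 0, 0, 0]]]'

```text
time: 7.3
tool_pos: [0.5263, -0.2478, 0.1978]
ee_rot: [-2.283, 1.566, 2.557]
wrist_force: [-0.3, 0.4, 0.4]
width: 0.0006
```

```bash
python3 - <<'E'
from h import *
from bench import robot,imaging
o=robot.get_obs();rep(o);print(goto(o,-.060,-.210,.08)/.25)
for n in ["scene"]:
    s=imaging.snapshot(n); cv2.imwrite(f"pics/{n}4.png",s["pixels"][:,:,::-1])
E
```

```text
t 7.3 tcp [ 0.5263 -0.2478  0.1978] frame [ -62.4 -209.8] F [-0.3  0.4  0.4] w 0.0006 q6 -0.67
R [[-0.004, 0.992, 0.128], [0.003, 0.128, -0.992], [-1.0, -0.004, -0.003]]
x dir in frame deg 139.12
y dir in frame deg -0.07
z dir in frame deg -90.07
[0.47099228 0.01129628 0.00230026]
```

View pics/scene4.png

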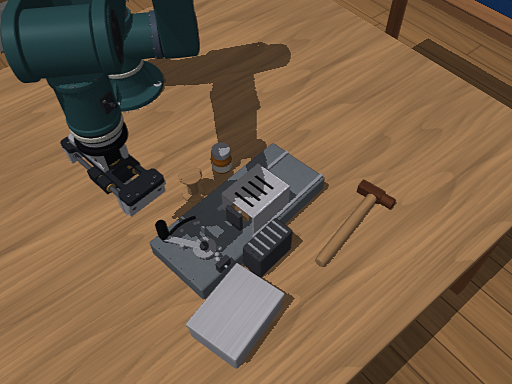

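The gripper at about (125,180) hangs off the winder's -y end, clear of the knob. Next I'll lower it and approach.

drive_tool --commands '[[[0.1, 0.0025, 0, 0], [0.1, 0.0025, 0, 0], [0.1, 0.0025, 0, 0], [0.1, 0.0025, 0, 0], [0.072, 0, 0, 0], [0, 0, 0, 0], [0, 0, -0.03, 0], [0, 0, -0.03, 0], [0, 0, -0.02, 0], [0, 0, -0.02, 0], [0, 0, 0, 0]]]'

```text
time: 8.45
tool_pos: [0.527, -0.2221, 0.0834]
ee_rot: [0.943, 1.569, -0.497]
wrist_force: [-1.2, -0.8, 0.8]
width: 0.0004
```

drive_tool --commands '[[[0, 0, -0.02, 0], [0, 0, -0.02, 0], [0, 0, -0.02, 0], [0, 0, 0, 0]]]'

```text
time: 8.85
tool_pos: [0.5233, -0.2107, 0.083]
ee_rot: [-0.488, 1.564, -1.93]
wrist_force: [-2.9, -5.5, 0.8]
width: 0.0004
```

drive_tool --commands '[[[0, 0, -0.02, 0], [0, 0, -0.02, 0], [0, 0, -0.02, 0], [0, 0, 0, 0]]]'

```text
time: 9.25
tool_pos: [0.5229, -0.1916, 0.0823]
ee_rot: [2.767, 1.569, 1.327]
wrist_force: [0.1, -0.5, 0.7]
width: 0.0005
```

```bash
python3 - <<'E'
from h import *
from bench import robot,imaging
o=robot.get_obs();rep(o);print(goto(o,-.060,-.103,.08)/.25)
for n in ["scene","side"]:
    s=imaging.snapshot(n); cv2.imwrite(f"pics/{n}5.png",s["pixels"][:,:,::-1])
E
```

```text
t 9.25 tcp [ 0.5229 -0.1916  0.0823] frame [ -58.6 -153.6] F [ 0.1 -0.5  0.7] w 0.0005 q6 -0.58
R [[0.0, 0.991, 0.13], [0.002, 0.13, -0.991], [-1.0, 0.001, -0.002]]
x dir in frame deg 68.62
y dir in frame deg 0.08
z dir in frame deg -89.92
[ 0.00972167 -0.00552021 -0.20248126]
```

View pics/side5.png

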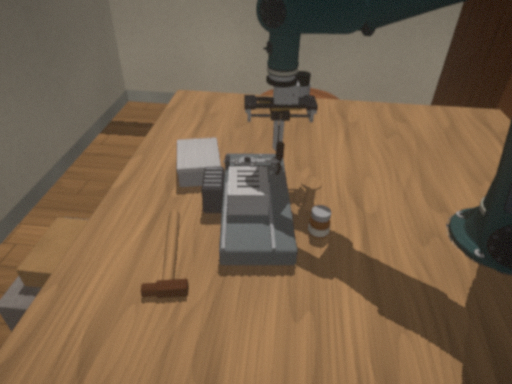

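In the side view the knob at (280,150) is ahead of the fingertips. The force dropped as the lever passed the first crest. Next I'll keep pushing.

drive_tool --commands '[[[0, 0, -0.025, 0], [0, 0, -0.025, 0], [0, 0, -0.025, 0], [0, 0, -0.025, 0], [0, 0, 0, 0]]]'

```text
time: 9.85
tool_pos: [0.5195, -0.1671, 0.0824]
ee_rot: [2.721, 1.57, 1.281]
wrist_force: [-0.7, 1.1, -0.2]
width: 0.0005
```

drive_tool --commands '[[[0, 0, -0.025, 0], [0, 0, -0.025, 0], [0, 0, -0.025, 0], [0, 0, -0.012, 0], [0, 0, 0, 0]]]'

```text
time: 10.35
tool_pos: [0.5166, -0.1453, 0.0826]
ee_rot: [-2.928, 1.57, 1.915]
wrist_force: [0.9, -0.1, 0.1]
width: 0.0007
```

drive_tool --commands '[[[0, 0, -0.012, 0], [0, 0, -0.008, 0], [0, 0, 0, 0]]]'

```text
time: 10.65
tool_pos: [0.5166, -0.1438, 0.0826]
ee_rot: [0.167, 1.565, -1.275]
wrist_force: [2.9, -8.1, -1.8]
width: 0.0005
```

```bash
python3 - <<'E'
from h import *
from bench import robot,imaging
o=robot.get_obs();rep(o)
E
```

```text
t 10.65 tcp [ 0.5166 -0.1438  0.0826] frame [ -58.6 -105.5] F [ 2.9 -8.1 -1.8] w 0.0005 q6 -0.5
R [[0.002, 0.992, 0.129], [-0.005, 0.129, -0.992], [-1.0, 0.001, 0.005]]
x dir in frame deg -80.45
y dir in frame deg -0.0
z dir in frame deg -90.0
```

drive_tool --commands '[[[0, 0, -0.01, 0], [0, 0, 0, 0]]]'

```text
time: 10.85
tool_pos: [0.5166, -0.1437, 0.0827]
ee_rot: [0.121, 1.561, -1.321]
wrist_force: [3.0, -11.5, -3.0]
width: 0.0004
```

drive_tool --commands '[[[0, 0, -0.01, 0], [0, 0, 0, 0], [0, 0, 0, 0]]]'

```text
time: 11.15
tool_pos: [0.5166, -0.1437, 0.0828]
ee_rot: [0.106, 1.557, -1.338]
wrist_force: [4.4, -17.2, -5.2]
width: 0.0002
```

The lever is against a hard stop: the force climbs to 18 N with no motion. Next I'll back off, lift clear and look.

drive_tool --commands '[[[0, 0, 0.05, 0], [0, 0, 0.06, 0], [0, 0, 0.06, 0], [-0.12, 0, 0, 0], [-0.12, 0, 0, 0], [-0.12, 0, 0, 0], [-0.12, 0, 0, 0], [0, -0.15, 0.1, 0], [0, -0.15, 0.1, 0], [0, -0.15, 0.1, 0], [0, 0, 0, 0], [0, 0, 0, 0]]]'

```text
time: 12.35
tool_pos: [0.4187, -0.2682, 0.2025]
ee_rot: [2.525, 1.57, 1.081]
wrist_force: [0.5, 0.1, -1.3]
width: 0.0004
```

```bash
python3 - <<'E'
from h import *
from bench import robot,imaging
o=robot.get_obs();rep(o)
for n in ["scene","side"]:
    s=imaging.snapshot(n); cv2.imwrite(f"pics/{n}6.png",s["pixels"][:,:,::-1])
    W=cloud(s);z=W[...,2];px=s["pixels"].astype(int)
    m=(z>.103)&(z<.1125)&(W[...,0]>.45)&(W[...,0]<.65)&(W[...,1]<.12)&(W[...,1]>-.12)&(px.min(-1)>110)
    nb,l,st,c=cv2.connectedComponentsWithStats(m.astype(np.uint8))
    i=1+np.argmax(st[1:,4]);F=(W[l==i][:,:2]-O)@A*1000
    print(n,"hood",np.percentile(F,[1,50,99],axis=0).round(1).tolist())
    F=((W[...,:2]-O)@A*1000)
    k=(z>.075)&(z<.125)&(F[...,1]<-60)&(F[...,1]>-185)&(F[...,0]>-85)&(F[...,0]<-25)
    F=F[k]
    if len(F): print("knob",len(F),np.percentile(F,[1,50,99],axis=0).round(1).tolist())
    p=s["pixels"][100:300,130:380,::-1] if n=="scene" else s["pixels"][110:300,130:340,::-1]
    cv2.imwrite(f"pics/{n}6z.png",cv2.resize(p,None,fx=3,fy=3,interpolation=cv2.INTER_CUBIC)[:600])
E
```

```text
t 12.35 tcp [ 0.4187 -0.2682  0.2025] frame [-171.8 -216.2] F [ 0.5  0.1 -1.3] w 0.0004 q6 -0.81
R [[0.001, 0.992, 0.127], [0.001, 0.127, -0.992], [-1.0, 0.001, -0.001]]
x dir in frame deg 54.56
y dir in frame deg -0.09
z dir in frame deg -90.09
scene hood [[-24.1, -31.0], [21.2, 21.2], [64.0, 76.8]]
knob 180 [[-60.5, -97.3], [-47.6, -89.3], [-42.9, -77.1]]
side hood [[-23.8, -30.2], [20.5, 29.2], [64.1, 78.4]]
knob 143 [[-64.7, -91.2], [-53.7, -78.1], [-44.0, -73.2]]
```

View pics/scene6z.png

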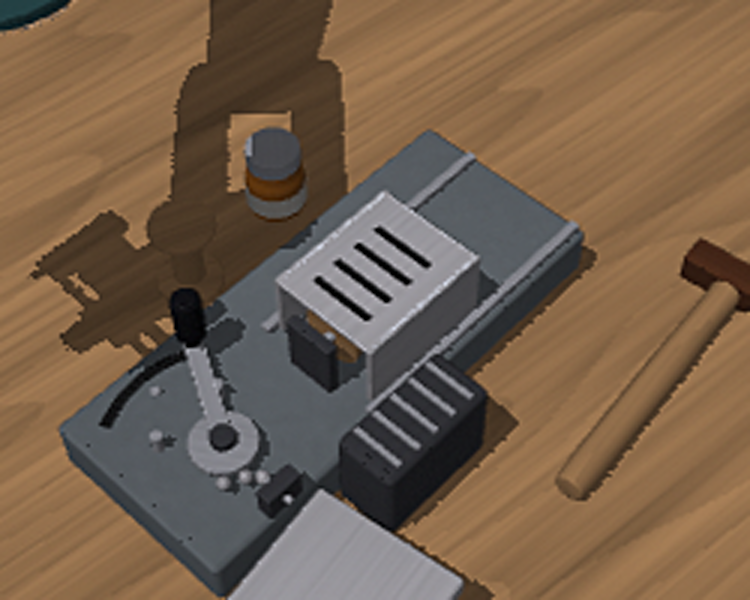

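View pics/side6.png

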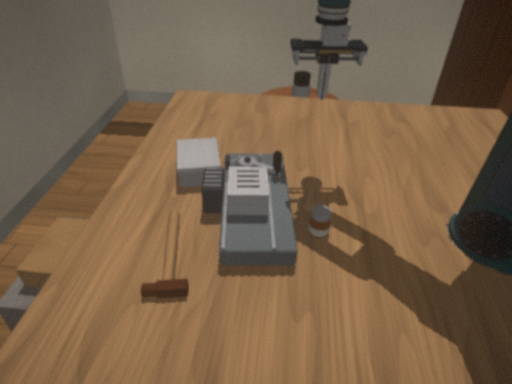

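The knob is now at about y -85 mm (the fast stop is at -84), the hood is home, and the bystanders look unmoved. The arm is clear of everything, so I'll hand in.

```bash
python3 - <<'E'
from bench import robot
print(robot.close_job())
E
```

```text
the job is handed in; nothing more can be done
None
```

The job is handed in, with no verdict reported. I pushed the hood home first, then swept the lever past the slow notch to the fast stop. Both were pushed with the shut fingertips, and the knob was never pinched.

**Hood:** at its stop the push force rose to about 12 N with no further movement. Afterwards its outer end face measured y ≈ 77–79 mm in the winder's frame, where 80 is fully home. The knob was still at the off position at that point.

**Lever:** at the end of its travel the force rose to about 18 N with no movement. With the arm clear, the knob measured y ≈ -85 mm, where the fast stop is at -84.2. The two cameras differ by 6 to 11 mm on the knob because each sees a different side of it. They agree on how far it moved, about 79–80 mm.

**Bystanders:** the bobbin, jar, mallet and tin look unmoved and upright in the last pictures. I judged that by eye and did not re-measure their positions. The arm finished clear of everything, and the last move ended at about 12.4 s of the 51 s allowed.

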